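Sweep the off-cuts into the scrap pan

TASK

Clear the bench of the three wooden off-cuts: with your closed fingertips, sweep them gently along the bench top and in through the open side of the low steel scrap pan, until all three lie on its flat floor, past the sloping front lip. Only push them, never grip or lift them, and leave the chuck key, the eraser and the standing dowel where they are.

Things in the scene. Friction and masses are not known exactly. Their poses are not given: they have to be found in the camera images.
- pan: Low steel scrap pan fixed to the bench, 140 (x) x 260 (y) mm, walls 30 high, 3 thick; two 16 mm high wings flare the mouth to 305 mm. Origin: centre of its underside, at bench level. Its whole -x side (x = -70 mm) is open, facing roughly to the robot's right; just inside it a lip slopes up to the flat floor, which starts at x = -42 mm, 2 mm above the bench. Back wall at x = +70, side walls at y = +-130 mm.
- flat_offcut: Loose block of plain light wood, 32 (x) x 45 (y) x 18 (z) mm, the flattest off-cut, 20 g. Origin at the centre of its underside, z up.
- long_offcut: Loose block of plain light wood, 28 (x) x 62 (y) x 28 (z) mm, the longest off-cut, 30 g. Origin at the centre of its underside, z up.
- small_offcut: Loose block of plain wood, 24 (x) x 30 (y) x 21 (z) mm, the smallest off-cut, 15 g. Origin at the centre of its underside, z up.
- chuck_key: Steel T-shaped drill chuck key lying on the bench, 55 x 59 x 19 mm, loose; leave alone. Origin at the centre of its underside.
- eraser: Eraser in a blue sleeve, 20 (x) x 42 (y) x 13 mm, loose; leave alone. Origin at the centre of its underside.
- dowel: Wooden dowel standing on end, 16 mm diameter, 75 mm high, loose; leave standing. Origin at the centre of its foot, z along it.

How it is judged:
At the end, for the whole second after the job is handed in: All three off-cuts lie at rest in the pan: the centre of each is a few mm past the top edge of the sloping lip and between the side and back walls, and none lies on top of a wall (x of flat_offcut in the frame of pan between -0.04 and 0.068 m and y of flat_offcut in the frame of pan between -0.128 and 0.128 m and height (world z) of each of flat_offcut, long_offcut, small_offcut below 0.034 m and linear speed of each of flat_offcut, long_offcut, small_offcut below 0.01 m/s and x of long_offcut in the frame of pan between -0.04 and 0.068 m and y of long_offcut in the frame of pan between -0.128 and 0.128 m and x of small_offcut in the frame of pan between -0.04 and 0.068 m and y of small_offcut in the frame of pan between -0.128 and 0.128 m); the robot touches nothing.
It fails at once if an off-cut is lifted (over 12 mm while level, or over 34 mm in any attitude) ((height (world z) of flat_offcut above 0.012 m and angle between flat_offcut's own z axis and vertical below 0.4 rad) or height (world z) of any of flat_offcut, long_offcut, small_offcut above 0.034 m or (height (world z) of long_offcut above 0.012 m and angle between long_offcut's own z axis and vertical below 0.4 rad) or (height (world z) of small_offcut above 0.012 m and angle between small_offcut's own z axis and vertical below 0.4 rad)).
It fails at once if an off-cut is squeezed or pressed with more than 40 N (contact force between the fingers and flat_offcut above 40 N or contact force between the fingers and long_offcut above 40 N or contact force between the fingers and small_offcut above 40 N).
It fails at once if the chuck key, eraser or dowel is moved by more than 15 mm (distance of any of chuck_key, eraser, dowel from where it was at the start of the episode above 0.015 m).
It fails at once if the dowel is knocked over (angle between dowel's own z axis and vertical above 0.5 rad).
It also fails if it takes over 72 s, if anything falls off the work surface, if the arm or the gripper's body presses on something with over 40 N, if the wrist force passes 120 N, or if a joint passes its speed limit or range.

ROBOT

A 6-joint arm with a two-finger parallel gripper is mounted at the origin on a cart in front of the work surface, level with it; the furniture and walls round the work are solid. World frame = base frame: x ahead of the robot, y to its left, z up, the work surface at z = 0. Lengths are in m, angles in rad, forces in N, time in s.
With the tool pointing down it reaches from about 0.375 to 0.975 m from the base axis. Payload 3.8 kg.
Tool frame: the origin (TCP) lies midway between the tips of the shut fingers; the grasp point (between the pads) lies 19 mm behind it; z points along the fingers, y is the line along which they close (so a half turn about z gives the same grasp; the last joint's range is limited). The gripper opens to 88 mm and grips with 3 to 60 N. Pads are 18 mm wide; open, the fingers measure 123 mm over their backs; the gripper's body (75 mm by 187 mm) begins 45 mm behind the grasp point.
Start: joints at [-1.314, 0.264, 1.604, -0, 1.274, -0.037], TCP at [0.195, -0.646, 0.239] pointing down, gripper open.
Joint ranges: [-2.63, 2.63], [-0.94, 2.18], [0.31, 2.57], [-1.31, 4.45], [0, 2.66], [-2.55, 2.55]. Speed limits (rad/s): [2.57, 2.57, 3.14, 3.14, 3.14, 3.14].

INTERFACE

Orientations are given as a rotation vector (axis times angle).
In Python, from cell import manip, inverse_kinematics, cams, order gives the robot as it stands. Calls block until the motion is done:
- manip.move_pose(position, orientation): joint-space move of the TCP to a pose.
- manip.move_linear(position, rate=0.15, rot=None): straight line of the TCP; rot=None keeps the orientation; rate is the mean speed in m/s.
- manip.set_joints(angles): joint-space move.
- manip.set_gripper(opening, force=None): finger opening in m; force is the grip in N (None keeps the last); returns when the fingers have stopped.
- manip.dwell(seconds).
- inverse_kinematics(position, orientation): joint angles nearest the present ones, or None.
- manip.state(): the state.
- cams.capture(name): name is "scene" or "side" or "wrist"; returns a dict with "image" (384x512x3 uint8, blue, green, red), "z_map" (384x512 float32, m along the optical axis (not along the pixel's ray), 0 where there is no reading), "intrinsics" (3x3 intrinsics, pixels), "position" and "orientation" of the camera in the world; the wrist camera has in their place "T_tool_cam" (4x4, takes a point from camera to tool coordinates, whose origin is the TCP and whose axes are the flange's). Camera axes: x right, y down, z forward; pixel columns grow to the right and rows downward; lengths in m; the calibration is good to about 2 mm. A picture is of the moment at which its call begins: read the wrist's pose just before it.
A pose or a line that the arm cannot do raises manip.IKError and nothing moves.
- order.close_job(): hands the job in; it is judged then, once.
The state is a dict: "clock": time; "joint_pos": joint angles; "joint_velocities": joint speeds; "tau": joint torques, N m; "tool_pos": TCP position; "tcp_rot": TCP orientation; "contact_force": force on the tool from outside, world axes, zero at the start; "moment": the same for the moment, N m; "gripper_width": finger opening in m; "grasp_force": force on a finger pad.
Only numpy, scipy, OpenCV 4.12 (cv2) and the standard library are available. Lean on these libraries where they do the work, as an engineer would, in place of code of your own. Each camera call takes 0.05 s, during which the arm holds its last target. There are 200 camera calls.

## Working session

There is one attempt and no reset: what is moved stays moved. The work goes in short steps, each a Python script; the robot and the scene stay as the last script left them, time stands still between calls to the robot, and variables do not carry over. Pictures are saved under pics/ and viewed, at most 10 in all, crops included, and the job is handed in when it is done.

```bash
mkdir -p pics; ls; python3 - <<'E'
from cell import manip,cams
import cv2,numpy as np
for n in("scene","side"):
    c=cams.capture(n); cv2.imwrite(f"pics/{n}0.png",c["image"]); np.savez(f"{n}0.npz",**c)
    print(n,c["intrinsics"].tolist(),c["position"],c["orientation"])
s=manip.state();print(s["clock"],s["tool_pos"],s["tcp_rot"])
E
```

```text
pics
scene [[483.88820048962845, 0.0, 251.4765777716194], [0.0, 483.88820048962845, 198.1811362249661], [0.0, 0.0, 1.0]] [1.10268457 0.27122351 1.02087284] [-1.4546195  -2.3444756   0.69525945]
side [[435.0805123680632, 0.0, 253.0042133925734], [0.0, 435.0805123680632, 195.34613592972744], [0.0, 0.0, 1.0]] [0.15105693 0.58162753 0.49799753] [-0.75558698  2.40412687 -1.33262041]
0.1 [ 0.19531884 -0.64549751  0.23753709] [-3.10583968e+00 -4.59566863e-01  3.64028108e-04]
```

View pics/scene0.png

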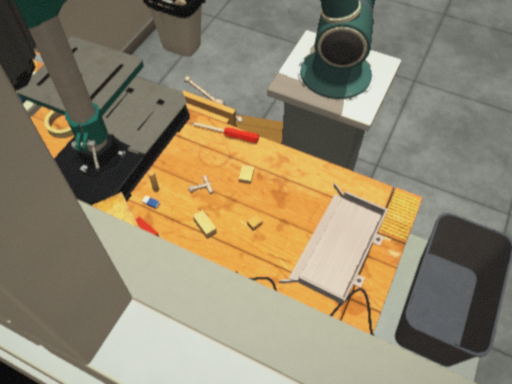

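View pics/side0.png

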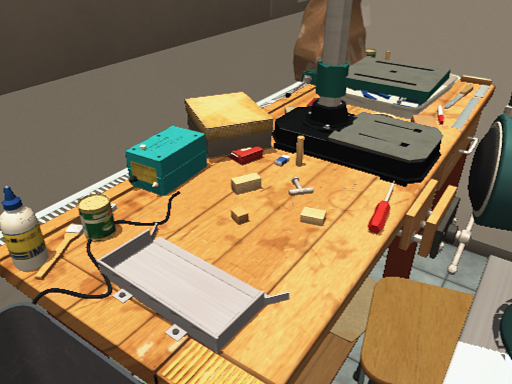

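The scene view shows the off-cuts near (246,174), (204,222) and (255,224), the chuck key at (203,186), the eraser at (151,201), the dowel at (154,183) and the pan centred at about (340,245). The side view agrees. Next I'll measure them.

```bash
cat > h.py <<'E'
import numpy as np,cv2
from scipy.spatial.transform import Rotation as R
def world(c):
    K=c["intrinsics"];v,u=np.mgrid[:384,:512];z=c["z_map"]
    P=np.stack([(u-K[0,2])/K[0,0]*z,(v-K[1,2])/K[1,1]*z,z],-1)
    return P@R.from_rotvec(c["orientation"]).as_matrix().T+c["position"]
def blobs(c,x=(.3,.95),y=(-.45,.5),zmin=.006,zmax=.1):
    W=world(c);m=(c["z_map"]>0)&(W[...,0]>x[0])&(W[...,0]<x[1])&(W[...,1]>y[0])&(W[...,1]<y[1])&(W[...,2]>zmin)&(W[...,2]<zmax)
    n,l,s,ce=cv2.connectedComponentsWithStats(m.astype(np.uint8))
    for i in range(1,n):
        if s[i,4]<15: continue
        p=W[l==i]; zt=np.percentile(p[:,2],90); t=p[p[:,2]>zt-.005]
        r=cv2.minAreaRect((t[:,:2]*1000).astype(np.float32))
        print("px",ce[i].round(),"n",s[i,4],"ztop",zt.round(4),"rect c",np.round(r[0],0),"size",np.round(r[1],0),"ang",round(r[2],1))
    return W
E
python3 - <<'E'
from h import *
for n in("scene","side"):
    c=dict(np.load(n+"0.npz"));print(n);W=blobs(c)
    pts=[(336,187),(341,197),(384,208),(293,281),(344,298),(280,281),(200,150),(230,300)] if n=="scene" else [(154,228),(100,262),(213,343),(265,294),(288,295),(152,240)]
    for u,v in pts: print((u,v),W[v,u].round(3))
E
```

```text
scene
px [130. 151.] n 8418 ztop 0.0833 rect c [ 689. -311.] size [258.  94.] ang 47.5
px [234. 133.] n 395 ztop 0.0255 rect c [ 354. -139.] size [24. 95.] ang 10.6
px [246. 174.] n 213 ztop 0.02 rect c [460. -68.] size [50. 31.] ang 13.9
px [202. 186.] n 160 ztop 0.0152 rect c [ 545. -148.] size [50. 62.] ang 72.7
px [345. 252.] n 1027 ztop 0.033 rect c [543. 229.] size [110. 264.] ang 87.5
px [150. 202.] n 124 ztop 0.0147 rect c [ 640. -243.] size [20. 42.] ang 0.4
px [204. 224.] n 351 ztop 0.0297 rect c [639. -90.] size [62. 28.] ang 62.2
px [440. 269.] n 1343 ztop 0.0502 rect c [524. 449.] size [309. 102.] ang 0.1
px [254. 222.] n 148 ztop 0.0231 rect c [580.  14.] size [25. 30.] ang 68.1
px [261. 279.] n 63 ztop 0.0148 rect c [704.  87.] size [ 8. 45.] ang 32.5
px [366. 295.] n 16 ztop 0.0086 rect c [635. 315.] size [20.  6.] ang 51.7
px [369. 318.] n 95 ztop 0.0119 rect c [678. 338.] size [69.  7.] ang 24.5
(336, 187) [0.395 0.153 0.012]
(341, 197) [0.411 0.174 0.001]
(384, 208) [0.414 0.281 0.029]
(293, 281) [0.675 0.158 0.009]
(344, 298) [0.672 0.275 0.033]
(280, 281) [0.69  
[... 498 characters left out ...]
0.0679 rect c [768. 202.] size [56. 59.] ang 61.3
px [240. 213.] n 189 ztop 0.0194 rect c [578.  15.] size [24. 33.] ang 65.4
px [314. 214.] n 304 ztop 0.0165 rect c [458. -67.] size [45. 34.] ang 15.6
px [ 27. 242.] n 2005 ztop 0.0921 rect c [788. 330.] size [52. 31.] ang 57.3
px [176. 295.] n 3029 ztop 0.0306 rect c [544. 230.] size [111. 267.] ang 87.5
px [ 65. 291.] n 139 ztop 0.0096 rect c [678. 340.] size [69.  9.] ang 23.8
px [ 61. 340.] n 3256 ztop 0.0483 rect c [557. 403.] size [246.  36.] ang 8.5
(154, 228) [0.678 0.148 0.015]
(100, 262) [0.665 0.278 0.031]
(213, 343) [0.421 0.289 0.015]
(265, 294) [ 0.423  0.157 -0.002]
(288, 295) [0.387 0.147 0.008]
(152, 240) [0.668 0.165 0.003]
```

```bash
cat >> h.py <<'E'
def rot(deg):
    a=np.radians(deg);x=np.array([np.cos(a),np.sin(a),0]);z=np.array([0,0,-1.])
    return R.from_matrix(np.stack([x,np.cross(z,x),z],1)).as_rotvec()
def push(pts,deg=None,z=.008,rate=.08,up=.13,back=.02):
    """descend at pts[0], sweep through pts with the finger face normal to the path, back off, rise"""
    from cell import manip
    pts=[np.array(p,float) for p in pts];d=pts[1]-pts[0]
    if deg is None: deg=np.degrees(np.arctan2(d[1],d[0]))
    o=rot(deg); f=0
    manip.move_pose([*pts[0],up],o); manip.move_linear([*pts[0],z],rate=.12)
    for p in pts[1:]:
        manip.move_linear([*p,z],rate=rate)
        s=manip.state();print("at",s["tool_pos"].round(3),"F",np.round(s["contact_force"],1),"t",s["clock"])
    e=pts[-1]-pts[-2];e/=np.linalg.norm(e)
    manip.move_linear([*(pts[-1]-back*e),z],rate=.12); manip.move_linear([*(pts[-1]-back*e),up],rate=.25)
def look(tag):
    from cell import cams
    for n in("scene","side"):
        c=cams.capture(n);np.savez(f"{n}{tag}.npz",**c);cv2.imwrite(f"pics/{n}{tag}.png",c["image"]);print(n);blobs(c,x=(.4,.7),y=(-.2,.3))
E
python3 - <<'E'
from h import *
from cell import manip,inverse_kinematics as ik
for n in("scene","side"):
    W=world(dict(np.load(n+"0.npz")));m=(W[...,2]>.06)&(W[...,2]<.078)&(W[...,0]>.45)&(W[...,0]<.75)&(W[...,1]>-.32)&(W[...,1]<-.15)
    print(W[m].mean(0) if m.any() else None,m.sum())
manip.set_gripper(0.0)
manip.move_pose([.15,-.45,.24],rot(16))
push([(.462,-.115),(.467,.06)])
look(1)
E
```

```text
[ 0.52410358 -0.30007519  0.06777397] 252
[ 0.63651244 -0.25521247  0.06722879] 523
at [0.467 0.06  0.008] F [ 0.5 -0.6  0.6] t 7.45
scene
px [202. 186.] n 158 ztop 0.0146 rect c [ 545. -148.] size [50. 59.] ang 72.3
px [345. 252.] n 982 ztop 0.033 rect c [543. 229.] size [110. 264.] ang 87.2
px [301. 199.] n 239 ztop 0.0201 rect c [470.  88.] size [33. 45.] ang 88.2
px [204. 224.] n 352 ztop 0.0296 rect c [638. -90.] size [63. 28.] ang 61.0
px [254. 222.] n 147 ztop 0.0229 rect c [580.  15.] size [26. 29.] ang 66.7
px [266. 278.] n 22 ztop 0.0114 rect c [695.  99.] size [ 8. 24.] ang 10.2
side
px [246. 182.] n 402 ztop 0.0262 rect c [637. -89.] size [63. 32.] ang 60.1
px [300. 187.] n 118 ztop 0.0113 rect c [ 539. -147.] size [50. 52.] ang 71.1
px [240. 213.] n 191 ztop 0.0195 rect c [578.  15.] size [25. 32.] ang 64.6
px [168. 214.] n 16 ztop 0.0099 rect c [696.  94.] size [ 4. 21.] ang 24.4
px [174. 295.] n 2945 ztop 0.0306 rect c [542. 230.] size [110. 264.] ang 87.5
px [266. 255.] n 436 ztop 0.017 rect c [467.  88.] size [35. 46.] ang 88.0
```

```bash
python3 - <<'E'
from h import *
push([(.468,.045),(.474,.205)])
push([(.580,-.032),(.576,.09)])
look(2)
E
```

```text
at [0.474 0.205 0.008] F [ 0.3 -0.8  0.9] t 12.075
at [0.576 0.09  0.008] F [ 0.6 -0.8 -0.7] t 16.8333
scene
px [202. 186.] n 154 ztop 0.0149 rect c [ 545. -147.] size [49. 62.] ang 72.9
px [345. 252.] n 986 ztop 0.033 rect c [544. 229.] size [110. 264.] ang 87.4
px [204. 224.] n 352 ztop 0.0301 rect c [638. -90.] size [62. 28.] ang 62.6
px [355. 223.] n 261 ztop 0.0217 rect c [475. 233.] size [32. 48.] ang 88.1
px [294. 235.] n 150 ztop 0.0224 rect c [571. 114.] size [33. 25.] ang 3.0
px [267. 279.] n 27 ztop 0.0114 rect c [695. 103.] size [ 8. 23.] ang 8.3
side
px [246. 182.] n 405 ztop 0.026 rect c [635. -88.] size [63. 30.] ang 60.5
px [299. 186.] n 143 ztop 0.0121 rect c [ 533. -156.] size [50. 60.] ang 22.8
px [168. 215.] n 21 ztop 0.0098 rect c [694.  97.] size [ 5. 25.] ang 28.1
px [174. 295.] n 2942 ztop 0.0306 rect c [542. 230.] size [111. 264.] ang 87.4
px [211. 241.] n 246 ztop 0.0197 rect c [567. 115.] size [30. 25.] ang 2.4
px [210. 304.] n 659 ztop 0.0192 rect c [473. 234.] size [32. 46.] ang 87.8
```

```bash
python3 - <<'E'
from h import *
from cell import manip
push([(.572,.07),(.545,.208)])
for n in("scene","side"):
    W=world(dict(np.load(n+"0.npz")));p=W.reshape(-1,3)
    for z0 in(.02,.06):
        a=np.array([.668,-.106]);q=p[(p[:,2]>z0)&(p[:,2]<.3)]
        d=np.linalg.norm(q[:,:2]-a,axis=1);q=q[(d<.16)];e=np.array([np.cos(np.radians(61)),np.sin(np.radians(61))])
        r=(q[:,:2]-a);k=(abs(r@e)<.115)&(abs(r@[-e[1],e[0]])<.06)
        print(n,z0,k.sum(),q[k].min(0).round(3) if k.any() else"",q[k].max(0).round(3) if k.any() else "")
look(3)
E
```

```text
at [0.545 0.208 0.008] F [-0.2  0.4  0.4] t 21.2417
scene 0.02 294 [ 0.612 -0.122  0.02 ] [ 0.665 -0.058  0.034]
scene 0.06 0  
side 0.02 374 [ 0.608 -0.122  0.02 ] [ 0.774 -0.029  0.085]
side 0.06 55 [ 0.765 -0.048  0.06 ] [ 0.774 -0.03   0.085]
scene
px [202. 186.] n 162 ztop 0.0147 rect c [ 546. -148.] size [46. 60.] ang 68.0
px [344. 260.] n 861 ztop 0.0331 rect c [544. 230.] size [110. 263.] ang 86.5
px [204. 224.] n 353 ztop 0.0297 rect c [638. -89.] size [65. 28.] ang 61.9
px [357. 223.] n 189 ztop 0.022 rect c [475. 233.] size [32. 47.] ang 87.7
px [345. 246.] n 159 ztop 0.025 rect c [545. 232.] size [31. 23.] ang 11.4
px [266. 278.] n 23 ztop 0.0105 rect c [695. 100.] size [ 8. 26.] ang 10.1
side
px [250. 182.] n 287 ztop 0.0258 rect c [634. -93.] size [52. 32.] ang 61.2
px [299. 186.] n 138 ztop 0.012 rect c [ 533. -156.] size [50. 61.] ang 22.0
px [167. 216.] n 20 ztop 0.0087 rect c [695.  98.] size [ 5. 25.] ang 25.3
px [174. 295.] n 2956 ztop 0.0306 rect c [542. 230.] size [111. 264.] ang 87.4
px [176. 284.] n 359 ztop 0.0219 rect c [542. 233.] size [31. 26.] ang 9.7
px [210. 304.] n 665 ztop 0.0192 rect c [473. 234.] size [33. 46.] ang 87.5
```

```bash
cat >> h.py <<'E'
def arc(c,h0,h1,rho,end,n=6,z=.008):
    from cell import manip
    u=lambda t:np.array([np.cos(np.radians(t)),np.sin(np.radians(t))])
    C=c+rho*u(h0-90)
    p=c-.032*u(h0)
    manip.move_pose([*p,.13],rot(h0));manip.move_linear([*p,z],rate=.12)
    for t in np.linspace(h0,h1,n+1):
        p=C-rho*u(t-90)-.023*u(t);manip.move_linear([*p,z],rate=.06,rot=rot(t))
    q=p+u(h1)*end;manip.move_linear([*q,z],rate=.07)
    s=manip.state();print("at",s["tool_pos"].round(3),"F",np.round(s["contact_force"],1),"t",s["clock"])
    q=q-.02*u(h1);manip.move_linear([*q,z],rate=.12);manip.move_linear([*q,.13],rate=.25)
E
python3 - <<'E'
from h import *
arc(np.array([.637,-.089]),151,82,.09,.05)
look(4)
E
```

```text
at [0.595 0.029 0.008] F [ 0.1 -0.1 -0. ] t 28.6083
scene
px [202. 186.] n 153 ztop 0.0153 rect c [ 546. -149.] size [48. 60.] ang 70.3
px [345. 252.] n 984 ztop 0.0332 rect c [543. 229.] size [110. 265.] ang 87.3
px [355. 223.] n 261 ztop 0.0216 rect c [475. 233.] size [31. 47.] ang 88.2
px [268. 233.] n 374 ztop 0.03 rect c [596.  57.] size [29. 64.] ang 80.8
px [345. 246.] n 162 ztop 0.0243 rect c [545. 232.] size [33. 24.] ang 9.2
px [268. 279.] n 28 ztop 0.0109 rect c [695. 106.] size [32.  8.] ang 89.0
side
px [299. 186.] n 136 ztop 0.0119 rect c [ 544. -147.] size [51. 58.] ang 70.6
px [220. 220.] n 535 ztop 0.0267 rect c [592.  58.] size [31. 62.] ang 82.7
px [167. 216.] n 22 ztop 0.0091 rect c [693.  99.] size [ 6. 29.] ang 16.9
px [174. 295.] n 2946 ztop 0.0306 rect c [543. 230.] size [111. 266.] ang 87.7
px [176. 284.] n 362 ztop 0.0218 rect c [543. 233.] size [31. 26.] ang 12.3
px [210. 304.] n 655 ztop 0.0193 rect c [473. 233.] size [35. 46.] ang 88.4
```

```bash
python3 - <<'E'
from h import *
push([(.5895,.024),(.615,.207)],up=.15)
from cell import manip
manip.move_linear([.5,-.05,.25],rate=.25)
look(5)
E
```

```text
at [0.615 0.207 0.008] F [ 0.  -0.5  0.7] t 33.7083
scene
px [202. 186.] n 157 ztop 0.0147 rect c [ 538. -158.] size [50. 61.] ang 25.0
px [345. 252.] n 991 ztop 0.033 rect c [543. 229.] size [110. 264.] ang 87.3
px [355. 223.] n 259 ztop 0.0222 rect c [475. 233.] size [32. 48.] ang 88.6
px [345. 246.] n 159 ztop 0.0249 rect c [545. 232.] size [31. 24.] ang 10.7
px [334. 272.] n 397 ztop 0.0318 rect c [619. 233.] size [28. 63.] ang 81.9
px [267. 278.] n 25 ztop 0.011 rect c [695. 102.] size [ 7. 30.] ang 10.1
side
px [299. 186.] n 139 ztop 0.0117 rect c [ 545. -153.] size [53. 56.] ang 58.5
px [168. 216.] n 19 ztop 0.0086 rect c [694.  97.] size [ 4. 27.] ang 19.4
px [167. 289.] n 3681 ztop 0.0304 rect c [542. 230.] size [111. 264.] ang 87.5
px [176. 284.] n 364 ztop 0.0217 rect c [543. 233.] size [31. 26.] ang 12.0
px [210. 304.] n 662 ztop 0.0192 rect c [473. 234.] size [33. 46.] ang 88.5
```

View pics/side5.png

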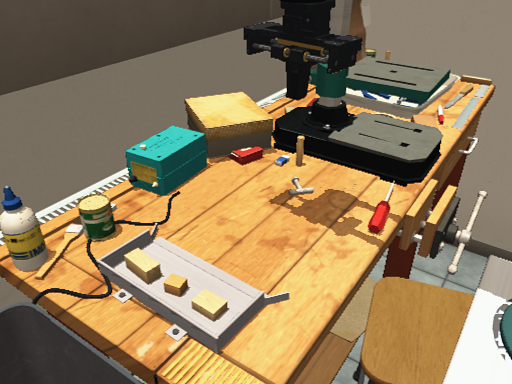

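The side view shows all three off-cuts on the pan floor, at (142,265), (176,285) and (209,304). The chuck key (299,186), eraser (282,159) and dowel (299,150) have not moved, and the arm is clear.

```bash
python3 -c "
from cell import order
print(order.close_job())"
```

```text
the job is handed in; nothing more can be done
None
```

All three off-cuts are on the pan's flat floor, about 18 mm past the lip edge, the chuck key, eraser and dowel were left where they stood, and the job was handed in (about 35 s on the robot's clock; no verdict was shown).

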